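Fit the wrench to the clamp nut and tighten the red-ended sticks

TASK

Tighten the clamp that holds the red-ended sticks. First roll the worm of its adjustable wrench until the jaws close fully on the nut, without turning the wrench meanwhile; then swing the wrench handle clockwise (seen from above) until it rests at the yellow stop post, and let go. Leave the other clamp, with the pale-ended sticks, untouched.

Things in the scene. Friction and masses are not known exactly. Their poses are not given: they have to be found in the camera images.
- red_clamp: Fixed steel clamp, three black sticks with RED ends under a grey strap. Origin: on the vertical axis of its brass hex nut (30 mm across flats) at bench height; z up, sticks on the +x side, wrench handle roughly to -x. The adjustable wrench lies flat and captive on the nut, mid-plane 59 mm up; it only turns about the nut axis. Nut and stud top 70 mm, strap top 48 mm.
- worm_top (a point): Top of the worm, 72 mm up: knurled brass wheel, 26 mm diameter, 20 mm wide, axle level and crosswise to the handle, 44 mm from the nut axis, 6 mm proud of the wrench head. A spring washer lets wrench and nut sink 4 mm (3 N at touch, 6 N fully down). Press a fingertip 2 to 3 mm down and drag it over the top to the handle's end to close the jaws; repeat if needed. Axes as handle_mid.
- worm (a joint): Roll of the worm in rad: 0 wide open, 1.4 jaws closed on the nut (it stops there). Starts between 0 and 0.5 and stays where it is left. 13 mm of fingertip drag makes 1 rad; the moving jaw travels 6 mm per rad.
- handle_mid (a point): Centre of the wrench handle, 130 mm from the nut axis, 59 mm up. Axes of the wrench: z up, +x from the handle's end towards the nut, moving jaw on the +y side. The handle is a bar along x, 65 to 201 mm from the nut axis, 25 mm wide (y), 12 mm thick (z), 40 mm or more free below it. To tighten, it moves towards its own +y side.
- wrench (a joint): Angle of the wrench about the nut axis in rad, growing clockwise seen from above. Starts between 0 and 0.4; stopped at 1.1 by the yellow post (16 mm thick, 76 mm high, 178 mm from the nut axis). Stiff (0.6 N m, some 5 N at handle_mid) and stays where it is left.
- plain_clamp: The other clamp, alike and with its own wrench, but its sticks have PALE wood ends. Origin and axes as for red_clamp; its handle lies on its -x side too. Leave it alone.

How it is judged:
By the outcome, as a careful person would: the job done as asked, in the order asked, and still so for the second after the job is handed in, with the robot touching nothing.
It also fails if it takes over 51 s, if anything falls off the work surface, if the arm or the gripper's body presses on something with over 40 N, if the wrist force passes 120 N, or if a joint passes its speed limit or range.

ROBOT

A 6-joint arm with a two-finger parallel gripper is mounted at the origin on the work surface. World frame = base frame: x ahead of the robot, y to its left, z up, the work surface at z = 0. Lengths are in m, angles in rad, forces in N, time in s.
With the tool pointing down it reaches from about 0.3 to 1 m from the base axis. Payload 5.1 kg.
Tool frame: the origin (TCP) lies at the very end of the fingers, on their centre line; the grasp point (between the pads) lies 19 mm behind it; z points along the fingers, x is the direction in which the jaws open and shut, and the axes are right-handed (so a half turn about z gives the same grasp; the last joint's range is limited). The gripper opens to 95 mm and grips with 3 to 60 N. Pads are 20 mm wide; open, the fingers measure 119 mm over their backs; the gripper's body (75 mm by 180 mm) begins 59 mm behind the grasp point.
Start: joints at [1.098, 0.124, 1.65, -0, 1.367, -0.083], TCP at [0.247, 0.601, 0.215] pointing down, gripper open.
Joint ranges: [-2.61, 2.61], [-1.02, 2.33], [0.03, 2.71], [-1.35, 4.49], [0.32, 2.68], [-2.91, 2.91]. Speed limits (rad/s): [2.57, 2.57, 3.14, 3.14, 3.14, 3.14].

INTERFACE

Orientations are given as a unit quaternion [x, y, z, w].
In Python, from bench import * gives the robot as it stands. The module is installed in compiled form; this text tells all that it offers.
- The arm moves only by the tool drive_tool, never from a script. Its argument "motion" is one flat list of numbers, 7 for each row, row after row: the shift along the tool's x, y, z in units of 0.04 m (1.0 is 0.04 m), then the turn, a rotation vector about the tool's x, y, z in units of 5 degrees (1.0 is 5 degrees), then the opening, from -1 (shut) to 1 (fully open). In form: [x, y, z, ax, ay, az, hand, x, y, z, ax, ay, az, hand, ...]. A call has exactly 5 rows; each row shifts and turns the commanded pose from where the row before left it, along the tool's axes as they then stand; what a row does not reach is not made up. A row lasts 1/8 s, in which the tool goes at most 62.5 mm and 10.7 degrees, less where a joint would pass 70% of its speed; a pose out of reach is approached as far as the arm can. A call with a number of a shift or a turn outside -1 to 1 is refused whole. A call with a gripper value outside its range is refused whole. The fingers move at their own pace and stop on an object; the grip force is fixed at half the most. Time passes only in rows, so rows that do not move let the fingers close, or fill a call up. It gives the time, the measured TCP pose, the force and the opening at its end, in the units of the state.
- get_state(): the state, without advancing time (a new reading comes with each control period).
- camera(name): name is "scene" or "top"; returns the picture (400x640x3 uint8, red, green, blue); there is no depth.
- camera_params(name): a dict with "K" (3x3 intrinsics, pixels), "rvec" (rotation vector, rad) and "tvec" (3), from world to camera coordinates, as OpenCV has them. Camera axes: x right, y down, z forward; pixel columns grow to the right and rows downward; lengths in m; the calibration is good to about 2 mm. A picture is of the moment at which its call begins. camera_params takes no time and is no camera call.
- sign_off(): hands the job in, once; it reports no verdict.
The state is a dict: "time": time; "joint_positions": joint angles; "dq": joint speeds; "tau": joint torques, N m; "tool_pos": TCP position; "orientation": TCP orientation; "wrist_force": force on the tool from outside, world axes, zero at the start; "moment": the same for the moment, N m; "opening": opening from 0.0 (shut) to 1.0 (fully open).
Only numpy, scipy, OpenCV 4.12 (cv2) and the standard library are available. Lean on these libraries where they do the work, as an engineer would, in place of code of your own. Each camera call takes 0.05 s, during which the arm holds its last target.

## Working session

There is one attempt and no reset: what is moved stays moved. The work goes in short steps, Python scripts to look and compute and a tool call to move; the robot and the scene stay as the last step left them, time stands still between calls to the robot, and variables do not carry over. Pictures are saved under pics/ and viewed, and the job is handed in when it is done.

Besides the shell and the picture viewer there is one more tool, called after "Emit:" as name(argument=value, ...) on one line, values as JSON. drive_tool: Moves the arm, as the interface text tells. Its arguments: {"type":"object","properties":{"motion":{"type":"array","items":{"type":"number"}}},"required":["motion"]}

```bash
mkdir -p pics
python3 - <<'E'
from bench import *
import cv2
for n in ("scene","top"):
    im=camera(n); cv2.imwrite(f"pics/{n}0.png",im[:,:,::-1]); print(n,camera_params(n))
print(get_state())
E
```

```text
scene {'K': array([[479.9138861 ,   0.        , 320.95347548],
       [  0.        , 479.9138861 , 212.99346907],
       [  0.        ,   0.        ,   1.        ]]), 'rvec': array([ 1.57032837,  2.26737626, -0.63912394]), 'tvec': array([ 0.24845013, -0.42227104,  1.19889617])}
top {'K': array([[420.83594866,   0.        , 324.04884029],
       [  0.        , 420.83594866, 203.86300557],
       [  0.        ,   0.        ,   1.        ]]), 'rvec': array([ 2.09243529, -2.15514064,  0.18819698]), 'tvec': array([-0.03447106,  0.57142303,  0.84849664])}
{'time': 0.1, 'joint_positions': array([ 1.09838094e+00,  1.24405054e-01,  1.65153401e+00,  1.47699017e-05,
        1.36749765e+00, -8.26224283e-02]), 'dq': array([-8.52541461e-04, -1.57469111e-03, -4.38913175e-03, -1.76060116e-03,
        3.52680054e-03,  3.17385091e-05]), 'tau': array([ 3.87746895e-04, -4.18880582e+01, -3.61096358e+01,  7.77455955e-02,
        4.62392962e-02, -3.61421962e-05]), 'tool_pos': array([0.24676979, 0.60070917, 0.21353454]), 'orientation': array([ 8.30661938e-01,  5.56776342e-01, -8.09166080e-04,  4.42087699e-04]), 'wrist_force': array([0.00457885, 0.15248634, 1.19385496]), 'moment': array([-0.00917396,  0.00638083, -0.0033593 ]), 'opening': 1.003358664188423}
```

View pics/scene0.png

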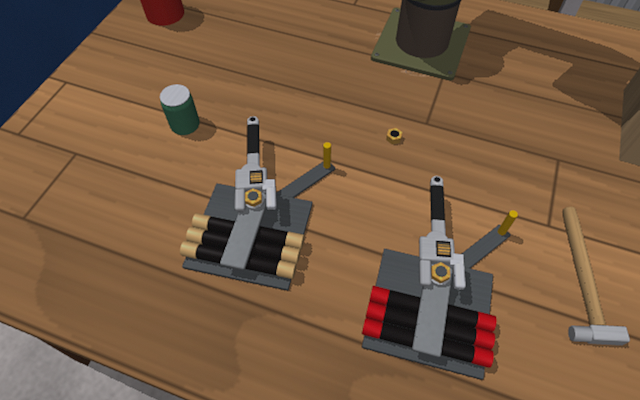

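View pics/top0.png

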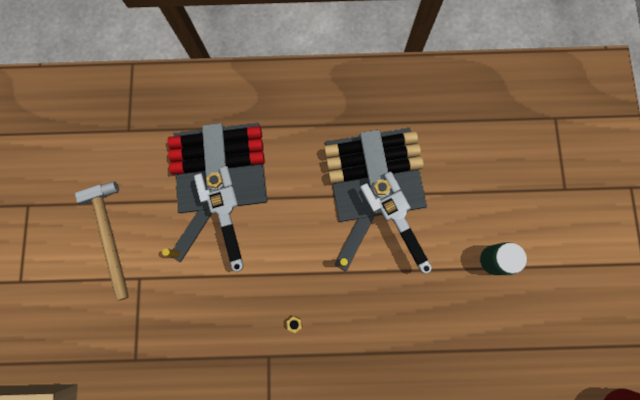

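```bash
cat > h.py <<'E'
from bench import *
import numpy as np, cv2
from scipy.spatial.transform import Rotation as R
def proj(n,P):
    c=camera_params(n); return cv2.projectPoints(np.float64(P).reshape(-1,1,3),c["rvec"],c["tvec"],c["K"],None)[0].reshape(-1,2)
def back(n,uv,z):
    c=camera_params(n); Rm=cv2.Rodrigues(c["rvec"])[0]; o=-Rm.T@c["tvec"]
    d=Rm.T@np.linalg.inv(c["K"])@np.array([uv[0],uv[1],1.]); return o+d*(z-o[2])/d[2]
def crop(n,f,x0,y0,x1,y1,s,im=None):
    im=camera(n) if im is None else im
    cv2.imwrite(f"pics/{f}.png",cv2.resize(im[y0:y1,x0:x1,::-1],None,fx=s,fy=s,interpolation=cv2.INTER_CUBIC))
E
python3 - <<'E'
from h import *
for n in("scene","top"):
    im=cv2.imread(f"pics/{n}0.png")[:,:,::-1]
    b=(160,120,280,280) if n=="top" else (350,160,530,390)
    crop(n,n+"0c",*b,5 if n=="top" else 4 if 0 else 2.6*1 if 0 else (3.7 if n=="top" else 2.6),im)
    c=camera_params(n);Rm=cv2.Rodrigues(c["rvec"])[0];print(n,-Rm.T@c["tvec"],proj(n,[[0,0,0],[.247,.6,.215]]))
print(R.from_quat(get_state()["orientation"]).as_matrix().round(3))
E
```

```text
scene [1.01079304 0.11406719 0.80167227] [[420.40718273  43.95986783]
 [763.36436891 116.68122759]]
top [ 0.40742654 -0.05336159  0.93745145] [[306.95194228 487.27644566]
 [-72.09356326 393.38521674]]
[[ 0.38   0.925 -0.001]
 [ 0.925 -0.38  -0.002]
 [-0.002 -0.    -1.   ]]
```

Run:
```python
from h import *
im=cv2.imread("pics/top0.png")[:,:,::-1]
crop("top","top0c",160,120,280,280,3.7,im)
im=cv2.imread("pics/scene0.png")[:,:,::-1]
crop("scene","scene0c",400,160,530,300,4,im)
```

```text
(no output)
```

View pics/top0c.png

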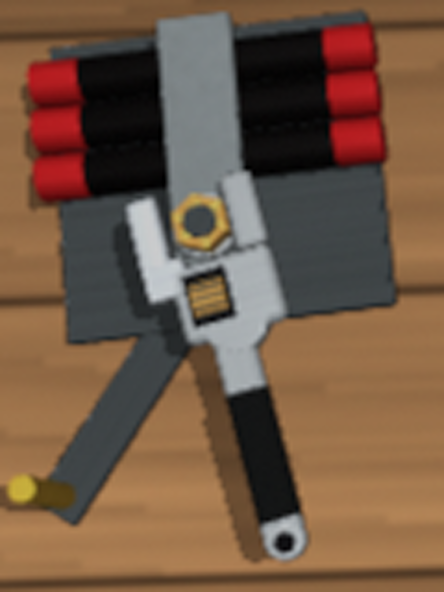

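View pics/scene0c.png

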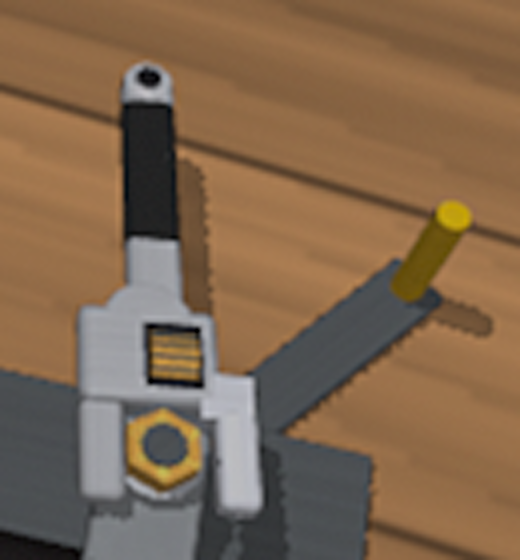

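Run:
```python
from h import *
pts={"nut":((214,180),(440.75,271.25),.07),"hole":((237,266.5),(437.25,179.25),.065),"worm":((216.2,200.3),(443.5,248.25),.072),"post":((166,252),(513.5,214),.076)}
Q={}
for k,(a,b,z) in pts.items():
    A=back("top",a,z);B=back("scene",b,z);Q[k]=(A+B)/2;print(k,A.round(4),B.round(4))
n=Q["nut"]
for k in("hole","worm","post"):
    d=(Q[k]-n)[:2];print(k,np.linalg.norm(d),np.degrees(np.arctan2(d[1],d[0])))
```

```text
nut [0.6254 0.1806 0.07  ] [0.6274 0.1832 0.07  ]
hole [0.4423 0.1312 0.065 ] [0.4416 0.1342 0.065 ]
worm [0.5809 0.1746 0.072 ] [0.5848 0.1776 0.072 ]
post [0.4755 0.2745 0.076 ] [0.4766 0.2779 0.076 ]
hole 0.19087567608447314 -165.05943456257532
worm 0.04394723672078178 -172.41564848861455
post 0.17747263364816412 147.91739576328249
```

```bash
cat >> h.py <<'E'
def plan(tp,yaw,N,hand=-1,p0=None,q0=None):
    """rows from measured pose to tcp tp with tool x at yaw(deg), pointing down"""
    s=get_state(); p=s["tool_pos"] if p0 is None else p0; r=R.from_quat(s["orientation"])
    c,sn=np.cos(np.radians(yaw)),np.sin(np.radians(yaw))
    Rt=R.from_matrix(np.array([[c,sn,0],[sn,-c,0],[0,0,-1.]]))
    w=(r.inv()*Rt).as_rotvec(); rows=[]
    for i in range(N):
        d=r.inv().apply((np.array(tp)-p)/N)/.04; rows.append([*d,*np.degrees(w/N)/5,hand]); r=r*R.from_rotvec(w/N)
    print(np.round(rows,2).tolist())
E
python3 - <<'E'
from h import *
plan([.5906,.1782,.12],105,15)
E
```

```text
[[-0.43, 0.8, 0.16, -0.0, 0.0, -0.5, -1.0], [-0.47, 0.78, 0.16, -0.0, 0.0, -0.5, -1.0], [-0.5, 0.76, 0.16, -0.0, 0.0, -0.5, -1.0], [-0.53, 0.73, 0.16, -0.0, 0.0, -0.5, -1.0], [-0.56, 0.71, 0.16, -0.0, 0.0, -0.5, -1.0], [-0.6, 0.69, 0.16, -0.0, 0.0, -0.5, -1.0], [-0.62, 0.66, 0.16, -0.0, 0.0, -0.5, -1.0], [-0.65, 0.63, 0.16, -0.0, 0.0, -0.5, -1.0], [-0.68, 0.6, 0.16, -0.0, 0.0, -0.5, -1.0], [-0.7, 0.57, 0.16, -0.0, 0.0, -0.5, -1.0], [-0.73, 0.54, 0.16, -0.0, 0.0, -0.5, -1.0], [-0.75, 0.51, 0.16, -0.0, 0.0, -0.5, -1.0], [-0.77, 0.48, 0.16, -0.0, 0.0, -0.5, -1.0], [-0.79, 0.44, 0.16, -0.0, 0.0, -0.5, -1.0], [-0.81, 0.41, 0.16, -0.0, 0.0, -0.5, -1.0]]
```

Emit:
drive_tool(motion=[-0.43,0.8,0.1,0,0,-0.5,-1,-0.47,0.78,0.1,0,0,-0.5,-1,-0.5,0.76,0.1,0,0,-0.5,-1,-0.53,0.73,0.1,0,0,-0.5,-1,-0.56,0.71,0.1,0,0,-0.5,-1])

```text
time: 0.72
tool_pos: [0.3622, 0.4596, 0.1939]
orientation: [0.765, 0.645, -0.0, 0.0]
wrist_force: [-0.1, -0.3, 0.3]
opening: 0.536
```

Emit:
drive_tool(motion=[-0.6,0.69,0.15,0,0,-0.5,-1,-0.62,0.66,0.15,0,0,-0.5,-1,-0.65,0.63,0.15,0,0,-0.5,-1,-0.68,0.6,0.15,0,0,-0.5,-1,-0.7,0.57,0.15,0,0,-0.5,-1])

```text
time: 1.35
tool_pos: [0.477, 0.3192, 0.1639]
orientation: [0.69, 0.724, -0.0, -0.0]
wrist_force: [-0.7, 0.4, 0.6]
opening: 0.024
```

Emit:
drive_tool(motion=[-0.73,0.54,0.15,0,0,-0.5,-1,-0.75,0.51,0.15,0,0,-0.5,-1,-0.77,0.48,0.15,0,0,-0.5,-1,-0.79,0.44,0.15,0,0,-0.5,-1,-0.81,0.41,0.15,0,0,-0.5,-1])

```text
time: 1.98
tool_pos: [0.592, 0.1791, 0.1339]
orientation: [0.607, 0.795, -0.0, -0.0]
wrist_force: [0.0, 0.2, -0.5]
opening: 0.004
```

Run:
```python
from h import *
s=get_state();print({k:np.round(s[k],4) for k in("time","tool_pos","wrist_force","opening","joint_positions")})
plan([.5906,.1782,.08],105,1)
im=camera("scene");crop("scene","s1",340,40,580,300,2.2,im)
```

```text
{'time': np.float64(1.975), 'tool_pos': array([0.592 , 0.1791, 0.1339]), 'wrist_force': array([ 0.0182,  0.1548, -0.4623]), 'opening': np.float64(0.0039), 'joint_positions': array([ 2.0700e-01,  1.1850e-01,  1.7958e+00,  1.0000e-04,  1.2282e+00,
       -1.6299e+00])}
[[-0.01, -0.04, 1.35, -0.01, -0.0, 0.05, -1.0]]
```

View pics/s1.png

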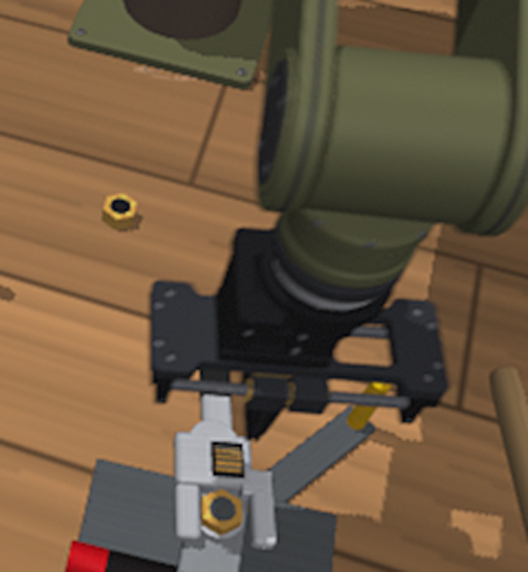

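Emit:
drive_tool(motion=[0,0,0.5,0,0,0,-1,0,0,0.5,0,0,0,-1,0,0,0.4,0,0,0,-1,0,0,0.05,0,0,0,-1,0,0,0,0,0,0,-1])

```text
time: 2.65
tool_pos: [0.5917, 0.1806, 0.0767]
orientation: [0.607, 0.794, 0.0, 0.0]
wrist_force: [-1.1, 0.2, -0.2]
opening: 0.007
```

Emit:
drive_tool(motion=[0,0,0.04,0,0,0,-1,0,0,0.04,0,0,0,-1,0,0,0.02,0,0,0,-1,0,0,0,0,0,0,-1,0,0,0,0,0,0,-1])

```text
time: 3.28
tool_pos: [0.5918, 0.1802, 0.0727]
orientation: [0.608, 0.794, 0.0, 0.0]
wrist_force: [0.3, -0.3, 0.8]
opening: 0.005
```

Emit:
drive_tool(motion=[-0.03,0,0.03,0,0,0,-1,0,0,0.03,0,0,0,-1,0,0,0.02,0,0,0,-1,0,0,0,0,0,0,-1,0,0,0,0,0,0,-1])

```text
time: 3.9
tool_pos: [0.5925, 0.1791, 0.0699]
orientation: [0.608, 0.794, 0.0, 0.0]
wrist_force: [0.4, -1.2, 4.1]
opening: 0.003
```

Emit:
drive_tool(motion=[0,-0.08,0.01,0,0,0,-1,0,-0.08,0,0,0,0,-1,0,-0.08,0,0,0,0,-1,0,-0.08,0,0,0,0,-1,0,-0.08,0,0,0,0,-1])

```text
time: 4.53
tool_pos: [0.5765, 0.1748, 0.0692]
orientation: [0.608, 0.794, 0.0, 0.0]
wrist_force: [1.3, 0.1, 3.5]
opening: 0.003
```

Emit:
drive_tool(motion=[0,-0.06,0,0,0,0,-1,0,-0.04,0,0,0,0,-1,0,0,-0.3,0,0,0,-1,0,0,-0.5,0,0,0,-1,0,-0.8,-0.6,0,0,0,-1])

```text
time: 5.15
tool_pos: [0.5421, 0.1654, 0.1261]
orientation: [0.608, 0.794, -0.0, -0.0]
wrist_force: [-0.7, 0.6, 0.5]
opening: 0.004
```

Emit:
drive_tool(motion=[0,-1,-0.2,0,0,0,-1,0,-1,0,0,0,0,-1,0,-1,0,0,0,0,-1,0,0,0,0,0,0,-1,0,0,0,0,0,0,-1])

```text
time: 5.78
tool_pos: [0.4267, 0.1342, 0.1341]
orientation: [0.608, 0.794, 0.001, 0.001]
wrist_force: [0.1, 0.4, -0.5]
opening: 0.005
```

Run:
```python
from h import *
im=camera("scene");crop("scene","s2",400,160,530,300,4,im)
im=camera("top");crop("top","t2",160,120,280,280,3.7,im)
```

```text
(no output)
```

View pics/s2.png

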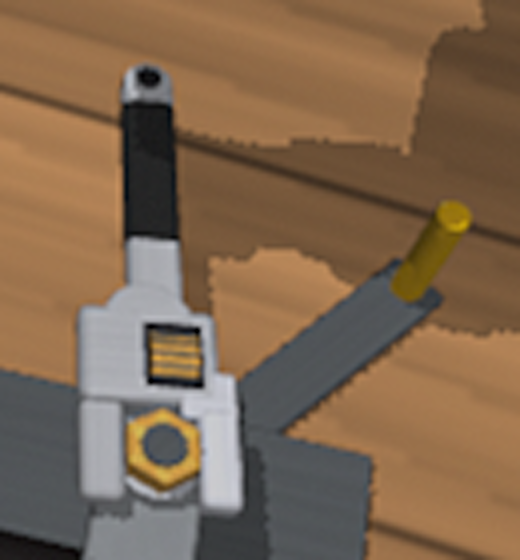

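View pics/t2.png

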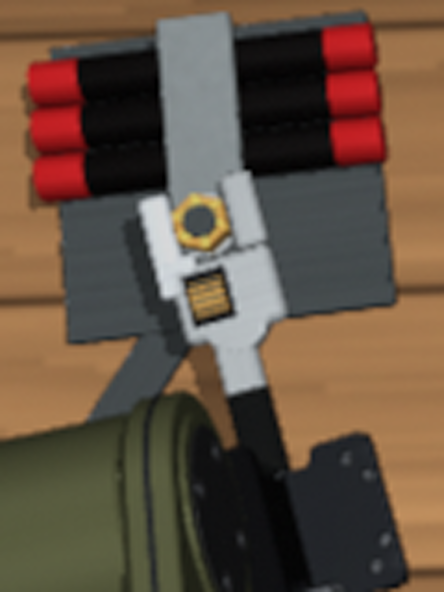

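Emit:
drive_tool(motion=[0,1,0,0,0,0,-1,0,1,0,0,0,0,-1,0,1,0,0,0,0,-1,0,1,0.2,0,0,0,-1,0,0.26,0.6,0,0,0,-1])

```text
time: 6.5
tool_pos: [0.5948, 0.1795, 0.102]
orientation: [0.608, 0.794, 0.001, 0.001]
wrist_force: [0.1, -0.7, 0.8]
opening: 0.004
```

Emit:
drive_tool(motion=[0,0,0.5,0,0,0,-1,0,0,0.15,0,0,0,-1,0,0,0.05,0,0,0,-1,0,0,0.05,0,0,0,-1,0,0,0,0,0,0,-1])

```text
time: 7.12
tool_pos: [0.5908, 0.1787, 0.0719]
orientation: [0.608, 0.794, 0.001, 0.0]
wrist_force: [0.2, 0.2, 0.2]
opening: 0.007
```

Emit:
drive_tool(motion=[0,0,0.03,0,0,0,-1,0,0,0.03,0,0,0,-1,0,0,0,0,0,0,-1,0,-0.06,0,0,0,0,-1,0,-0.07,0,0,0,0,-1])

```text
time: 7.75
tool_pos: [0.5866, 0.1775, 0.0696]
orientation: [0.608, 0.794, 0.001, 0.001]
wrist_force: [2.1, 1.4, 4.7]
opening: 0.003
```

Emit:
drive_tool(motion=[0,-0.07,0,0,0,0,-1,0,-0.07,0,0,0,0,-1,0,-0.07,0,0,0,0,-1,0,-0.06,0,0,0,0,-1,0,0,0,0,0,0,-1])

```text
time: 8.38
tool_pos: [0.5748, 0.1744, 0.0687]
orientation: [0.608, 0.794, -0.0, -0.0]
wrist_force: [2.0, 0.3, 3.9]
opening: 0.008
```

Emit:
drive_tool(motion=[0,-0.04,0,0,0,0,-1,0,0,-0.2,0,0,0,-1,0,0,-0.6,0,0,0,-1,0,-0.8,-0.8,0,0,0,-1,0,-1,0,0,0,0,-1])

```text
time: 9.0
tool_pos: [0.5038, 0.155, 0.1345]
orientation: [0.608, 0.794, 0.0, 0.0]
wrist_force: [0.8, -0.0, 1.1]
opening: 0.006
```

Emit:
drive_tool(motion=[0,-1,0,0,0,0,-1,0,-1,0,0,0,0,-1,-0.5,-0.5,0,0,0,0,-1,-0.8,0,0,0,0,0,-1,0,0,0,0,0,0,-1])

```text
time: 9.62
tool_pos: [0.4196, 0.0776, 0.1315]
orientation: [0.609, 0.793, -0.001, -0.001]
wrist_force: [0.1, 0.6, 1.2]
opening: 0.005
```

Run:
```python
from h import *
im=camera("scene");crop("scene","s3",400,160,530,300,4,im)
im=camera("top");crop("top","t3",160,120,280,280,3.7,im)
```

```text
(no output)
```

View pics/s3.png

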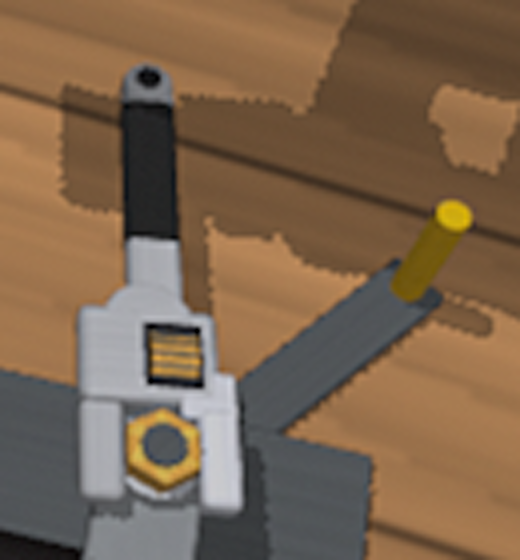

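View pics/t3.png

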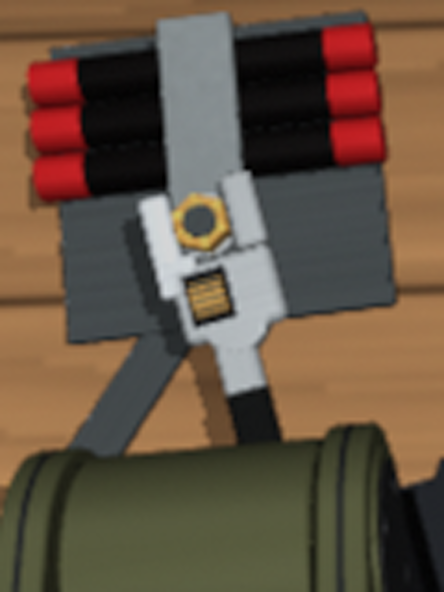

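Emit:
drive_tool(motion=[0.1,0.7,0,0,0,0,-1,0.1,0.9,0,0,0,0,-1,0.1,0.7,0.2,0,0,0,-1,0.07,0.1,0.5,0,0,0,-1,0,0,0.5,0,0,0,-1])

```text
time: 10.35
tool_pos: [0.5096, 0.1196, 0.0835]
orientation: [0.607, 0.795, -0.001, -0.001]
wrist_force: [-0.3, 0.1, 0.1]
opening: 0.008
```

Emit:
drive_tool(motion=[0,0,0.5,0,0,0,-1,0,0,0.4,0,0,0,-1,0,0,0.1,0,0,0,-1,0,0,0,0,0,0,-1,0,0,0,0,0,0,-1])

```text
time: 10.98
tool_pos: [0.5106, 0.1183, 0.0456]
orientation: [0.608, 0.794, 0.001, 0.001]
wrist_force: [-0.1, -0.0, 0.1]
opening: 0.002
```

```bash
cat >> h.py <<'E'
def wr():
    s=get_state();p=s["tool_pos"]-np.array([.6264,.1819,0]);yaw=np.degrees(np.arctan2(*R.from_quat(s["orientation"]).as_matrix()[[1,0],0]))
    a=np.radians(yaw-90);ex=np.array([np.cos(a),np.sin(a)]);ey=np.array([-ex[1],ex[0]])
    print("t",s["time"],"pos",s["tool_pos"].round(4),"yaw",yaw.round(2),"in tool-yaw frame x,y mm",(p[:2]@ex*1e3).round(1),(p[:2]@ey*1e3).round(1),"f",s["wrist_force"].round(1))
E
python3 -c "
from h import *
wr()"
```

```text
t 10.975 pos [0.5106 0.1183 0.0456] yaw 105.17 in tool-yaw frame x,y mm -128.4 -31.0 f [-0.1 -0.   0.1]
```

Emit:
drive_tool(motion=[0.1,0,0,0,0,0,-1,0.07,0,0,0,0,0,-1,0.14,-0.03,0,0,0,0.5,-1,0.14,-0.03,0,0,0,0.5,-1,0,0,0,0,0,0,-1])

```text
time: 11.6
tool_pos: [0.5038, 0.1348, 0.0452]
orientation: [0.641, 0.767, 0.0, 0.001]
wrist_force: [2.1, -3.3, 1.0]
opening: 0.005
```

```bash
python3 -c "
from h import *
wr()"
```

```text
t 11.6 pos [0.5038 0.1348 0.0452] yaw 100.25 in tool-yaw frame x,y mm -129.0 -24.5 f [ 2.1 -3.3  1. ]
```

Emit:
drive_tool(motion=[0.14,-0.03,0,0,0,0.5,-1,0.14,-0.03,0,0,0,0.5,-1,0.14,-0.03,0,0,0,0.5,-1,0.14,-0.03,0,0,0,0.5,-1,0.14,-0.03,0,0,0,0.5,-1])

```text
time: 12.22
tool_pos: [0.4958, 0.1618, 0.0452]
orientation: [0.721, 0.692, 0.0, 0.001]
wrist_force: [2.8, -3.6, -0.1]
opening: 0.004
```

Emit:
drive_tool(motion=[0.14,-0.03,0,0,0,0.5,-1,0.14,-0.03,0,0,0,0.5,-1,0.14,-0.03,0,0,0,0.5,-1,0.14,-0.03,0,0,0,0.5,-1,0.14,-0.03,0,0,0,0.5,-1])

```text
time: 12.85
tool_pos: [0.493, 0.1901, 0.045]
orientation: [0.793, 0.61, -0.0, 0.001]
wrist_force: [2.0, -5.2, 0.1]
opening: 0.001
```

```bash
python3 -c "
from h import *
wr()
crop('scene','s4',360,100,560,300,2.9)"
```

```text
t 12.85 pos [0.493  0.1901 0.045 ] yaw 75.15 in tool-yaw frame x,y mm -131.1 -26.3 f [ 2.  -5.2  0.1]
```

View pics/s4.png

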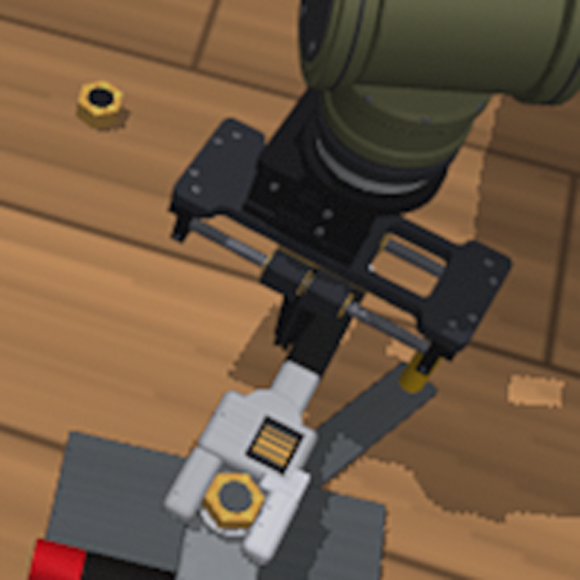

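Emit:
drive_tool(motion=[0.12,-0.02,0,0,0,0.4,-1,0.12,-0.02,0,0,0,0.4,-1,0.12,-0.02,0,0,0,0.4,-1,0.12,-0.02,0,0,0,0.4,-1,0,0,0,0,0,0,-1])

```text
time: 13.52
tool_pos: [0.4952, 0.2096, 0.0447]
orientation: [0.833, 0.554, -0.0, 0.0]
wrist_force: [2.0, -4.0, -0.3]
opening: 0.005
```

Emit:
drive_tool(motion=[0.06,-0.01,0,0,0,0.2,-1,0.06,-0.01,0,0,0,0.2,-1,0.03,0,0,0,0,0,-1,0,0,0,0,0,0,-1,0,0,0,0,0,0,-1])

```text
time: 14.15
tool_pos: [0.4967, 0.2157, 0.0446]
orientation: [0.843, 0.539, -0.0, 0.0]
wrist_force: [2.0, -4.6, 1.2]
opening: 0.005
```

```bash
python3 -c "
from h import *
wr()
crop('scene','s5',360,100,560,300,2.9)"
```

```text
t 14.15 pos [0.4967 0.2157 0.0446] yaw 65.19 in tool-yaw frame x,y mm -131.9 -23.8 f [ 2.  -4.6  1.2]
```

View pics/s5.png

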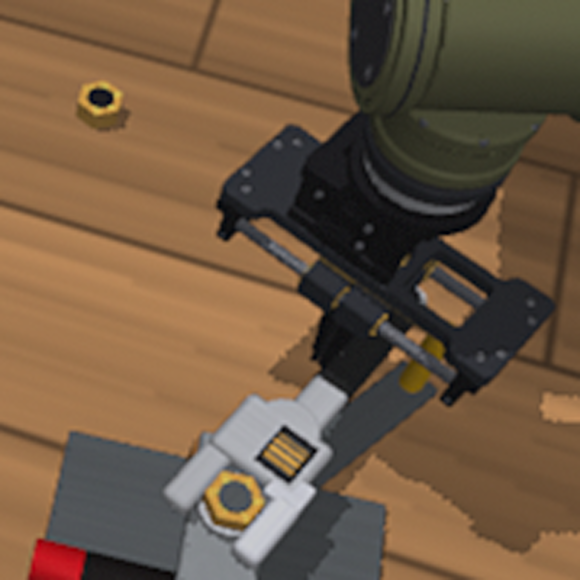

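Still moving at ~5 N; the post is close. I'll continue in small steps until the force rises.

Emit:
drive_tool(motion=[0.04,-0.01,0,0,0,0.1,-1,0.04,0,0,0,0,0.1,-1,0,0,0,0,0,0,-1,0,0,0,0,0,0,-1,0,0,0,0,0,0,-1])

```text
time: 14.82
tool_pos: [0.4977, 0.219, 0.0446]
orientation: [0.847, 0.531, -0.0, -0.0]
wrist_force: [-0.2, -4.5, 0.3]
opening: 0.005
```

Emit:
drive_tool(motion=[0.04,-0.01,0,0,0,0.1,-1,0.04,0,0,0,0,0.1,-1,0,0,0,0,0,0,-1,0,0,0,0,0,0,-1,0,0,0,0,0,0,-1])

```text
time: 15.45
tool_pos: [0.4987, 0.2221, 0.0446]
orientation: [0.852, 0.524, -0.0, -0.0]
wrist_force: [-0.4, -4.9, 0.4]
opening: 0.01
```

Emit:
drive_tool(motion=[0.04,-0.01,0,0,0,0.1,-1,0.04,0,0,0,0,0.1,-1,0,0,0,0,0,0,-1,0,0,0,0,0,0,-1,0,0,0,0,0,0,-1])

```text
time: 16.08
tool_pos: [0.4995, 0.2246, 0.0444]
orientation: [0.856, 0.516, -0.001, 0.0]
wrist_force: [-0.8, -6.4, 0.3]
opening: 0.003
```

```bash
python3 -c "
from h import *
wr()
crop('scene','s6',400,150,560,300,3.6)"
```

```text
t 16.075 pos [0.4995 0.2246 0.0444] yaw 62.16 in tool-yaw frame x,y mm -132.2 -21.5 f [-0.8 -6.4  0.3]
```

View pics/s6.png

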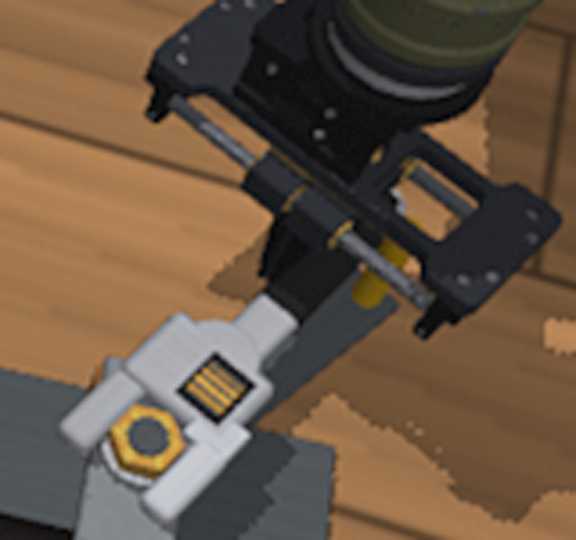

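Emit:
drive_tool(motion=[0.04,0,0,0,0,0,-1,0.04,0,0,0,0,0,-1,0,0,0,0,0,0,-1,0,0,0,0,0,0,-1,0,0,0,0,0,0,-1])

```text
time: 16.75
tool_pos: [0.5003, 0.2265, 0.044]
orientation: [0.856, 0.516, -0.002, 0.001]
wrist_force: [-1.9, -8.8, 1.3]
opening: 0.006
```

Emit:
drive_tool(motion=[0.04,0,0,0,0,0,-1,0.04,0,0,0,0,0,-1,0,0,0,0,0,0,-1,0,0,0,0,0,0,-1,0,0,0,0,0,0,-1])

```text
time: 17.38
tool_pos: [0.5011, 0.2284, 0.0436]
orientation: [0.856, 0.516, -0.003, 0.001]
wrist_force: [-3.2, -12.8, 2.4]
opening: 0.006
```

Emit:
drive_tool(motion=[0.05,0,0,0,0,0,-1,0.05,0,0,0,0,0,-1,0,0,0,0,0,0,-1,0,0,0,0,0,0,-1,0,0,0,0,0,0,-1])

```text
time: 18.0
tool_pos: [0.5021, 0.2307, 0.043]
orientation: [0.856, 0.516, -0.005, 0.001]
wrist_force: [-4.8, -15.0, 3.2]
opening: 0.007
```

```bash
python3 -c "
from h import *
wr()
crop('scene','s7',400,150,560,300,3.6)
crop('top','t7',140,120,280,280,3.7)"
```

```text
t 18.0 pos [0.5021 0.2307 0.043 ] yaw 62.18 in tool-yaw frame x,y mm -132.8 -14.8 f [ -4.8 -15.    3.2]
```

View pics/s7.png

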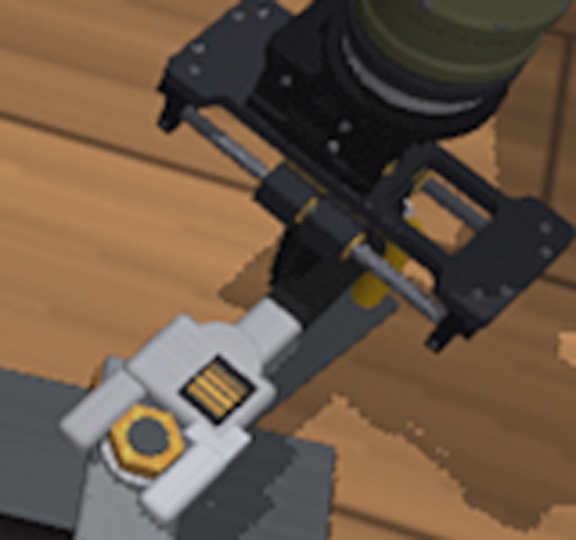

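View pics/t7.png

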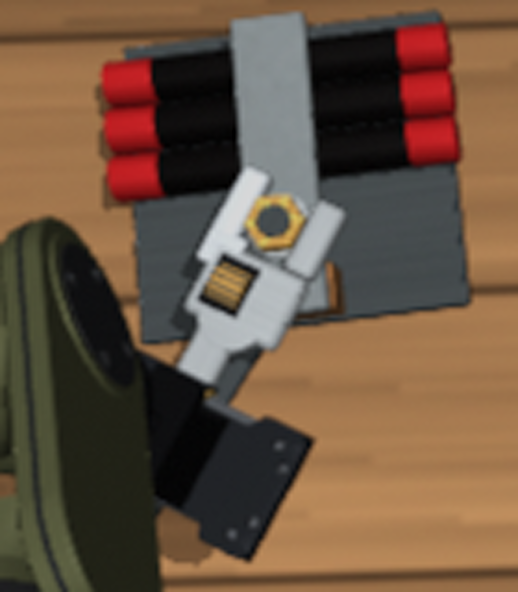

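Emit:
drive_tool(motion=[-0.2,0,0,0,0,0,-1,-0.4,0,0,0,0,0,-1,-0.4,0,0,0,0,0,-1,0,0,-0.5,0,0,0,-1,0,0,-1,0,0,0,-1])

```text
time: 18.73
tool_pos: [0.484, 0.1982, 0.1033]
orientation: [0.857, 0.516, -0.002, -0.001]
wrist_force: [1.0, -0.9, 0.3]
opening: 0.007
```

Emit:
drive_tool(motion=[0,0,-1,0,0,0,-1,0,-0.7,-0.7,0,0,0,-1,0,-1,0,0,0,0,-1,0,-1,0,0,0,0,-1,0,0,0,0,0,0,-1])

```text
time: 19.35
tool_pos: [0.3887, 0.25, 0.1726]
orientation: [0.856, 0.517, 0.001, -0.0]
wrist_force: [0.9, -0.1, 0.3]
opening: 0.003
```

```bash
python3 -c "
from h import *
wr()
crop('scene','s8',400,150,560,300,3.6)
crop('top','t8',0,0,640,400,1.2)"
```

```text
t 19.35 pos [0.3887 0.25   0.1726] yaw 62.32 in tool-yaw frame x,y mm -242.1 -50.1 f [ 0.9 -0.1  0.3]
```

View pics/s8.png

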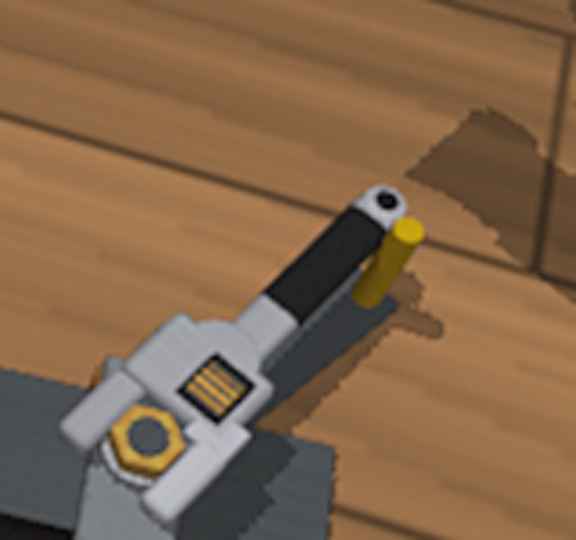

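View pics/t8.png

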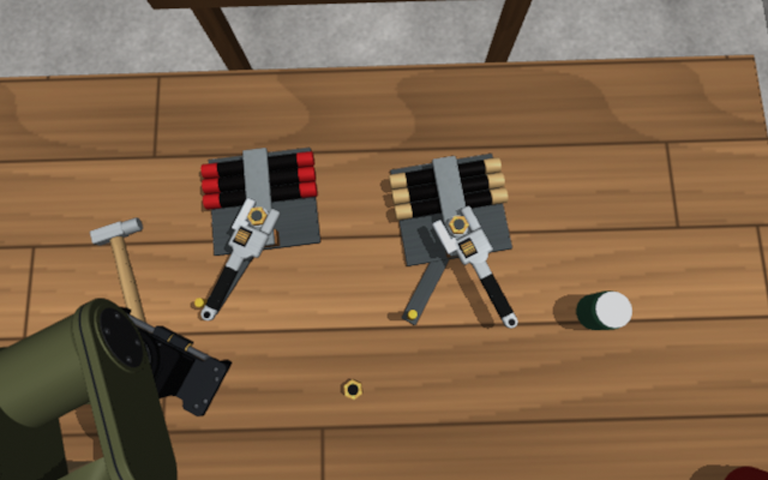

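Run:
```python
from h import *
n=back("scene",(441.5,271.3),.07);h=back("scene",(507.5,205.8),.065);p=back("scene",(513.5,214),.076)
a=[np.degrees(np.arctan2(*(q-n)[[1,0]])) for q in(h,p)];print(a, np.linalg.norm((p-n)[:2]), "handle-axis to post mm",178*np.sin(np.radians(a[0]-a[1])))
im=camera("top");crop("top","t9",150,150,250,280,4.5,im)
```

```text
[np.float64(154.28428691107337), np.float64(148.1613716539481)] 0.17717694063332198 handle-axis to post mm 18.985790608588466
```

View pics/t9.png

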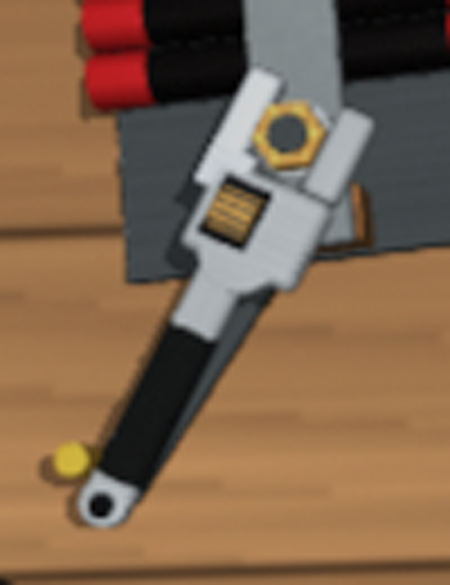

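```bash
python3 -c "
from bench import *
print(sign_off())"
```

```text
the job is handed in; nothing more can be done
None
```

The red clamp is tightened: the jaws are closed on the nut, the handle rests at the yellow post, and the job is handed in at about 19.5 s.

- **Worm:** I closed the gripper and dragged the fingertip over the worm twice, pressing 2 to 3 mm down with about 4 N. The first stroke brought the moving jaw up to the nut. The second stroke moved it no further, so I take it that the worm reached its stop. The wrench stayed where it was during both strokes: the hole at the handle's end sat at the same pixel.
- **Handle:** I pushed it clockwise with the closed fingers at about 5 N. Near the post the force rose to about 16 N and the wrench head stopped moving. I then backed off and lifted clear.
- **Last checks:** The pictures show the handle against the post and the jaws snug on both sides of the nut. The plain clamp looks untouched, and the arm is clear of everything.
- **One small disagreement:** I measured 19 mm from the handle's centre line to the post's axis, where 20.5 mm would be exact contact. That is within the camera calibration error of about 2 mm.

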